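# Clip a spindle into the dial fixture and index it under the camera

## Task

Press the square-waisted steel spindle fully home into the empty clip at the front of the sloping dial, so that both sprung jaws snap over it. Then turn the dial on one stop until it clicks with the spindle under the inspection camera, touching neither the camera nor its column and leaving the rest of the bench undisturbed.

Things in the scene. Friction and masses are not known exactly. Their poses are not given: they have to be found in the camera images.
- spindle: Loose steel spindle, 110 mm long, about 0.17 kg, lying flat on the red mat: a 16 x 16 square waist 50 long in the middle, a plain round journal 14 diameter, 30 long, at either end; the ends are alike. Origin at its centre, on its axis (10 mm above the bench as it lies); x along it, y and z square to the waist's flats.
- fixture: Fixed cast stand, 270 x 260 mm foot, of an aluminium dial 290 across, 12 thick, that slopes 28 degrees down to the front (the stand's -x side). The dial has three equal empty clips at 120 degrees, 88 from its axis, and three handles midway between. Origin at the centre of the underside.
- dial_axis (a point): Centre of the dial's top face, 120 mm above the bench; z is the dial's axis, pointing up and out, leaning 28 degrees from vertical towards the stand's -x; the point turns with the dial.
- dial (a joint): Turn of the dial, rad: 0 with the named clip exactly at the front, growing anticlockwise from above (front towards the robot's right); starts within 0.25 of 0. A sprung roller clicks into a rim notch every 2.094: it pulls in from about 0.05 either side; leaving takes about 10 N at a handle. Between stops the dial stays put (friction about 1 N). At 2.094 the named clip is under the camera.
- clip (a point): Clip nearest the robot: two forks 12 mm thick, 60 clear between them, gap 15.6 wide, opening squarely out of the dial, tops 58 above it. The journals go in the forks, the waist between. The point is the seated spindle's centre, 32 above the dial; x along the seated spindle, away from the dial axis; z squarely out of the dial. Pressing in takes 8 to 15 N in all; home, it stops on the saddles.
- jaw_a0 (a joint): Black sprung jaw on the clip's fork nearer the dial axis, rad: 0 shut, up to 0.5 pushed outwards (to the clip's +y). Its nose overhangs the fork; the journal pushes it aside (about 0.15) on the way down, then it snaps back over the journal, to near 0.
- jaw_a1 (a joint): The same jaw on the clip's other fork, nearer the rim.
- handle (a point): Black round handle square on the dial, at the left front (robot's view), 118 mm from the axis, 60 degrees from the named clip: 18 diameter, grip part 20 to 54 above the dial, top at 58. The point is on its axis, 37 above the dial; z along it. At the next stop it is at the right front. A like one starts at the right front, another at the back.
- under_camera (a point): Fixed point where the named clip's point must come: on the camera's axis, 32 above the dial, at the back right station.
- camera: Camera with ring light, 64 across, square to the dial over the back right station; its lower face is 140 above the dial, its top 260. Origin on the dial face below it. Do not touch.
- column: Steel column 25 diameter, 352 high, and camera arm on the stand's back right corner (origin as the stand's; column at x 117, y -105). Do not touch.
- scriber: White and black pen-like scriber, 130 long, 14 thick, on the mat: leave. Origin under its middle.
- dowel: Plain round steel dowel pin, 14 diameter, 70 long, on the mat: leave. Origin under its middle.
- plug_gauge: Hexagonal aluminium plug gauge, 114 long, 15 thick, on the mat: leave. Origin under its middle.
- flange_a: Rounded-triangle steel flange, 110 across, 10 thick, lower of a pair: leave. Origin at the centre of its underside.
- flange_b: The like flange lying on it: leave. Origin at the centre of its underside.
- flange_c: A third such flange on the bare bench to the right: leave. Origin at the centre of its underside.
- caliper: Steel and black caliper, 210 long, on the bench to the right: leave. Origin under its slider.
There are look-alikes about, which are no part of the job. What is shaped like the spindle but purple or yellow is not meant.

How it is judged (in metres and radians):
On the way:
1. the spindle is fully home in the clip, both jaws closed over it, while the clip is still at the front of the dial (x of spindle in the frame of clip between -0.008 and 0.008 m and y of spindle in the frame of clip between -0.003 and 0.003 m and z of spindle in the frame of clip between -0.0025 and 0.0025 m and angle between the x axis of spindle and the x axis of clip, either way round below 0.06 rad and value of joint each of jaw_a0, jaw_a1 below 0.12 rad and distance between clip and under_camera above 0.11 m), for 0.2 s.
At the end, for the whole second after the job is handed in: The spindle lies in the clip (within 8 mm along it, 3 mm across, 2.5 mm in height, 3.4 degrees), both jaws within 0.12 rad of shut, and the dial is at rest in its notch with the clip within 4 mm of the point under the camera (x of spindle in the frame of clip between -0.008 and 0.008 m and y of spindle in the frame of clip between -0.003 and 0.003 m and z of spindle in the frame of clip between -0.0025 and 0.0025 m and angle between the x axis of spindle and the x axis of clip, either way round below 0.06 rad and value of joint each of jaw_a0, jaw_a1 below 0.12 rad and distance between clip and under_camera below 0.004 m and linear speed of spindle below 0.02 m/s and velocity of joint dial between -0.05 and 0.05 rad/s); the robot touches nothing.
It fails at once if the camera or its column is touched (over 1 N) (contact force between any of camera, column and anything else above 1 N).
It fails at once if a bystander on the bench (scriber, dowel, plug gauge, flange, caliper) is moved more than 30 mm (distance of any of scriber, dowel, plug_gauge, flange_a, flange_b, flange_c, caliper from where it was at the start of the episode above 0.03 m).
It also fails if it takes over 58 s, if anything falls off the work surface, if the arm or the gripper's body presses on something with over 40 N, if the wrist force passes 120 N, or if a joint passes its speed limit or range.

## Robot

A 6-joint arm with a two-finger parallel gripper is mounted at the origin on the work surface. World frame = base frame: x ahead of the robot, y to its left, z up, the work surface at z = 0. Lengths are in m, angles in degrees, forces in N, time in s.
With the tool pointing down it reaches from about 0.4 to 0.825 m from the base axis. Payload 7 kg.
Tool frame: the origin (TCP) lies at the very end of the fingers, on their centre line; the grasp point (between the pads) lies 19 mm behind it (ctrl.grip_depth is the distance from the TCP to the grasp point, in m); z points along the fingers, y is the line along which they close (so a half turn about z gives the same grasp; the last joint's range is limited). The gripper opens to 88 mm and grips with 3 to 60 N. Pads are 19 mm wide; open, the fingers measure 130 mm over their backs; the gripper's body (78 mm by 193 mm) begins 47 mm behind the grasp point.
Start: joints at [92.481, 20.546, 0.682, 0, -70.136, -16.507], TCP at [0.164, 0.655, 0.227] pointing down, gripper open.
Joint ranges: [-176.03, 176.03], [-82.01, 121.73], [-58.28, 71.71], [-173.87, 95.51], [-174.79, -0.11], [-173.66, 173.66]. Speed limits (degrees/s): [136.94, 136.94, 172.46, 180, 180, 180].

## Interface

Orientations are given as [roll, pitch, yaw] about the fixed x, y, z axes, in that order (R = Rz(yaw) Ry(pitch) Rx(roll)).
In Python, from plant import get_obs, eyes, ctrl, spotter gives the robot as it stands.
- The arm moves only by the shell command python3 -m crank 'ROWS'. ROWS is JSON, one flat list of numbers, 7 for each row, row after row: the turn, a rotation vector about the tool's x, y, z in rad, then the shift along the tool's x, y, z in mm, then the opening, from 0 (shut) to 1 (fully open). A call has 1 to 5 rows; each row shifts and turns the commanded pose from where the row before left it, along the tool's axes as they then stand; what a row does not reach is not made up. A row lasts 1/8 s, in which the tool goes at most 62.5 mm and 10.7 degrees, less where a joint would pass 70% of its speed; a pose out of reach is approached as far as the arm can. A call is refused whole if a number of a shift passes 62.5 or a number of a turn 0.188, either way. A call with a gripper value outside its range is refused whole. The fingers move at their own pace and stop on an object; the grip force is fixed at half the most. Time passes only in rows, so rows that do not move let the fingers close. It gives the time, the measured TCP pose, the force, the opening and the grip force at its end, in the units of the state.
- get_obs(): the state, without advancing time (a new reading comes with each control period).
- eyes.snapshot(name): name is "scene" or "top" or "wrist"; returns the picture (400x640x3 uint8, blue, green, red); there is no depth.
- eyes.camera_model(name): a dict with "fx", "fy", "cx", "cy" (pixels), "D" ([k1, k2, p1, p2, k3] as OpenCV has them; the pictures are not rectified), "extrinsics" (4x4, takes a point from camera to world coordinates). Camera axes: x right, y down, z forward; pixel columns grow to the right and rows downward; lengths in m; the calibration is good to about 2 mm. A picture is of the moment at which its call begins: read the wrist's pose just before it. camera_model takes no time and is no camera call; for the wrist camera it gives the pose at the moment of the call.
- ctrl.close_job(): hands the job in; it is judged then, once.
Trained networks look in the newest picture that a camera, given by its name, has taken for a name from the list of things; names that differ only in an ending like _2 or _b are one class to them, and where a whole thing is asked for, a point or a joint stands for the part that bears it (a point fixed in the world has none). Each returns a list of dicts, best first, with "p" (0 to 1); they miss things now and then, are a little off and sometimes report something else, mostly with a low value. They report only what shows in the picture. A call takes as long as a camera call. They do not tell look-alikes from the thing itself.
- spotter.outline_of(camera, target): "region" (400x640 bool, what is visible of it) and "rect" ([left, top, width, height] in pixels, round what is visible of it).
- spotter.place_of(camera, target): "location" ([column, row] in pixels: a listed point, or the origin of a listed thing).
The state is a dict: "clock": time; "joint_pos": joint angles; "qvel": joint speeds; "tau": joint torques, N m; "tool_pos": TCP position; "orientation": TCP orientation; "force": force on the tool from outside, world axes, zero at the start; "moment": the same for the moment, N m; "opening": finger opening in m; "gripper_force": force on a finger pad.
Only numpy, scipy, OpenCV 4.12 (cv2) and the standard library are available. Lean on these libraries where they do the work, as an engineer would, in place of code of your own. Each camera call takes 0.05 s, during which the arm holds its last target. There are 200 camera calls.

## Working session

There is one attempt and no reset: what is moved stays moved. The work goes in short steps, Python scripts to look and compute and a shell command to move; the robot and the scene stay as the last step left them, time stands still between calls to the robot, and variables do not carry over. Pictures are saved under pics/ and viewed, at most 10 in all, crops included, and the job is handed in when it is done.

```bash
ls; mkdir -p pics; python3 - <<'E'
from plant import get_obs, eyes, ctrl, spotter
import cv2,numpy as np
o=get_obs();print({k:o[k] for k in('clock','tool_pos','orientation','opening','force')})
for c in('scene','top'):
    im=eyes.snapshot(c);cv2.imwrite(f'pics/{c}0.png',im)
    m=eyes.camera_model(c);print(c,m['fx'],m['D'],np.round(m['extrinsics'],3).tolist())
    for t in('spindle','dial_axis','clip','handle','fixture','camera','under_camera','column'):
        try: print(t,[(np.round(d['location'],1).tolist(),round(d['p'],2)) for d in spotter.place_of(c,t)][:5])
        except Exception as e: print(t,e)
E
```

```text
pics
{'clock': 0.0, 'tool_pos': array([0.1634984 , 0.65438815, 0.22559572]), 'orientation': array([ 1.79901710e+02, -8.60176311e-03, -1.40339041e+01]), 'opening': 0.08776435470882864, 'force': array([0.23781706, 0.1558251 , 0.31311904])}
scene 362.7002773710751 [-0.01902289  0.          0.          0.          0.        ] [[-0.891, 0.368, -0.266, 0.791], [0.454, 0.728, -0.514, 0.606], [0.005, -0.578, -0.816, 0.984], [0.0, 0.0, 0.0, 1.0]]
spindle [([388.2, 302.5], 0.62), ([412.6, 342.5], 0.49), ([441.8, 298.6], 0.49), ([376.8, 263.0], 0.32)]
dial_axis [([268.7, 173.6], 0.71)]
clip [([292.8, 163.8], 0.89)]
handle [([304.8, 187.6], 0.72)]
fixture [([271.2, 201.9], 0.72), ([281.2, 128.5], 0.68)]
camera [([293.7, 322.6], 0.74)]
under_camera [([246.2, 154.3], 0.7)]
column []
top 378.86854118700296 [0.01909941 0.         0.         0.         0.        ] [[0.026, -0.995, 0.097, 0.395], [-0.999, -0.029, -0.025, 0.056], [0.028, -0.096, -0.995, 1.238], [0.0, 0.0, 0.0, 1.0]]
spindle [([206.9, 220.4], 0.65), ([186.1, 264.1], 0.61), ([171.0, 214.8], 0.43)]
dial_axis [([361.2, 170.3], 0.75)]
clip [([370.9, 198.6], 0.89)]
handle [([333.8, 200.9], 0.86)]
fixture [([356.0, 177.9], 0.82), ([210.5, 219.2], 0.41)]
camera [([385.6, 151.4], 0.73), ([209.7, 217.9], 0.4)]
under_camera [([391.8, 155.6], 0.65)]
column []
```

View pics/scene0.png

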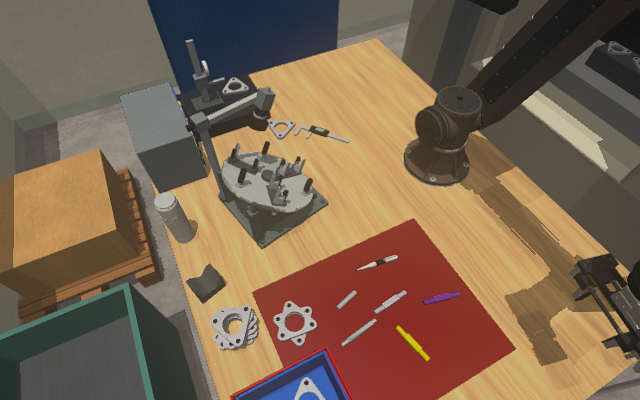

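View pics/top0.png

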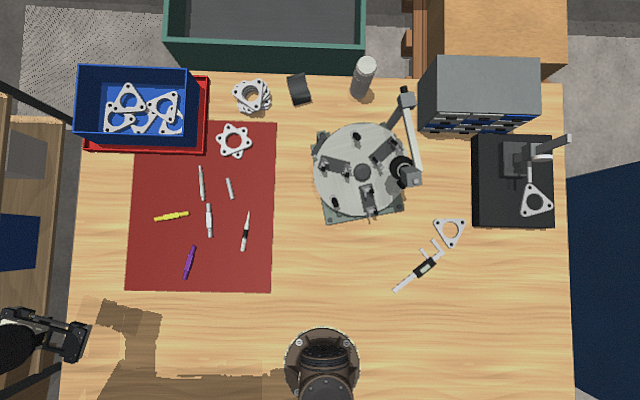

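The scene picture shows the steel spindle at about (391,302) with the yellow and purple look-alikes beside it, and the dial at about (265,180). In the top view the spindle is at (209,220), the dial's clip at (371,199), the handle at (334,201) and the camera at about (400,168). The networks agree with this. Next I fit the positions.

```bash
cat > h.py <<'E'
from plant import get_obs, eyes, ctrl, spotter
import cv2,numpy as np
from scipy.optimize import least_squares
from scipy.spatial.transform import Rotation as Rt
def proj(m,P):
    T=np.linalg.inv(np.array(m['extrinsics']));K=np.array([[m['fx'],0,m['cx']],[0,m['fy'],m['cy']],[0,0,1]])
    return cv2.projectPoints(np.atleast_2d(P).astype(float),cv2.Rodrigues(T[:3,:3])[0],T[:3,3],K,np.array(m['D']))[0][:,0]
def plane(m,uv,z):
    K=np.array([[m['fx'],0,m['cx']],[0,m['fy'],m['cy']],[0,0,1]]);E=np.array(m['extrinsics'])
    n=cv2.undistortPoints(np.array(uv,float).reshape(-1,1,2),K,np.array(m['D']))[:,0]
    d=np.c_[n,np.ones(len(n))]@E[:3,:3].T
    return E[:3,3]+d*((z-E[2,3])/d[:,2])[:,None]
S,C=np.sin(np.radians(28)),np.cos(np.radians(28))
def dial(p):  # p=x,y of dial axis, stand yaw, theta -> axis frame vectors
    Rz=Rt.from_euler('z',p[2]).as_matrix()
    return np.array([p[0],p[1],.12]),Rz@[-C,0,-S],Rz@[0,-1,0],Rz@[-S,0,C]
def at(p,r,a,h):
    o,f,s,z=dial(p);return o+r*(np.cos(a)*f+np.sin(a)*s)+h*z
def pts(p):
    return dict(dial_axis=dial(p)[0],clip=at(p,.088,p[3],.032),handle=at(p,.118,p[3]-np.pi/3,.037),under_camera=at(p,.088,2*np.pi/3,.032))
def tool_pose():
    o=get_obs();return np.array(o['tool_pos']),Rt.from_euler('xyz',o['orientation'],degrees=True).as_matrix()
def togo(P,R):
    t,R0=tool_pose();return 'shift mm',np.round(R0.T@(P-t)*1e3,1),'rotvec',np.round(Rt.from_matrix(R0.T@R).as_rotvec(),3)
def mask_axis(reg):
    ys,xs=np.nonzero(reg);X=np.c_[xs,ys].astype(float);c=X.mean(0);v=np.linalg.svd(X-c,full_matrices=False)[2][0];t=(X-c)@v
    return c+v*t.min(),c+v*t.max(),c
E
python3 - <<'E'
from h import *
obs={'scene':dict(dial_axis=(268.7,173.6),clip=(292.8,163.8),handle=(304.8,187.6),under_camera=(246.2,154.3)),
'top':dict(dial_axis=(361.2,170.3),clip=(370.9,198.6),handle=(333.8,200.9),under_camera=(391.8,155.6))}
M={c:eyes.camera_model(c) for c in obs}
def res(p):
    q=pts(p);return np.concatenate([proj(M[c],q[n])[0]-obs[c][n] for c in obs for n in obs[c]])
for c in obs: print(c,{n:np.round(proj(M[c],[0,0,0])[0]) for n in 'o'})
s=least_squares(res,[.65,-.08,0,0],loss='soft_l1')
print(s.x,np.round(s.fun.reshape(-1,2),1).tolist())
for k,v in pts(s.x).items(): print(k,v.round(4))
for c in ('scene','top'):
    eyes.snapshot(c)
    for d in spotter.outline_of(c,'spindle'):
        a,b,m=mask_axis(d['region']);P=plane(M[c],[a,b,m],.010)
        print(c,round(d['p'],2),np.round(m),P[:, :2].round(4).tolist(),'len',np.linalg.norm(P[0]-P[1]).round(3),'ang',np.degrees(np.arctan2(*(P[1]-P[0])[1::-1])).round(1))
E
```

```text
scene {'o': array([434., 160.])}
top {'o': array([322., 365.])}
[ 0.6027352  -0.10345495  0.12361925  0.14194856] [[-1.7, 3.2], [-2.3, 0.8], [0.7, -2.5], [-0.0, -0.3], [1.4, 0.0], [-1.6, 2.1], [0.7, -0.6], [-1.5, 1.2]]
dial_axis [ 0.6027 -0.1035  0.12  ]
clip [ 0.513  -0.1271  0.1074]
handle [ 0.5102 -0.0214  0.1185]
under_camera [ 0.6358 -0.1761  0.1689]
scene 0.8 [388. 303.] [[0.3944, 0.37], [0.4996, 0.3835], [0.4516, 0.3773]] len 0.106 ang 7.3
scene 0.8 [441. 298.] [[0.2568, 0.4447], [0.3645, 0.4186], [0.3113, 0.4314]] len 0.111 ang -13.6
scene 0.66 [412. 343.] [[0.4687, 0.4423], [0.4437, 0.5475], [0.4562, 0.495]] len 0.108 ang 103.4
scene 0.45 [267. 179.] [[0.6957, -0.3214], [0.4726, -0.0538], [0.5811, -0.184]] len 0.348 ang 129.8
top 0.66 [189. 262.] [[0.3623, 0.4177], [0.2572, 0.4418], [0.3103, 0.4296]] len 0.108 ang 167.1
top 0.45 [209. 220.] [[0.5007, 0.3809], [0.3916, 0.3692], [0.446, 0.375]] len 0.11 ang -173.9
top 0.45 [172. 216.] [[0.4664, 0.4439], [0.444, 0.5414], [0.4554, 0.4917]] len 0.1 ang 102.9
```

```bash
python3 - <<'E'
from h import *
print(togo(np.array([.447,.3765,.13]),Rt.from_euler('xyz',[180,0,6.6],degrees=True).as_matrix()))
E
```

```text
('shift mm', array([342.4, 201.4,  96.6]), 'rotvec', array([-0.  ,  0.  , -0.36]))
```

```bash
python3 -m crank '[0,0,0,43,25,12,0.6, 0,0,0,43,25,12,0.6, 0,0,0,43,25,12,0.6, 0,0,0,43,25,12,0.6, 0,0,0,43,25,12,0.6]'; python3 -m crank '[0,0,0,43,25,12,0.6, 0,0,0,43,25,12,0.6, 0,0,0,41,26,12,0.6, 0,0,-0.18,0,0,0,0.6, 0,0,-0.18,0,0,0,0.6]';python3 -m crank '[0,0,0,0,0,0,0.6]'; python3 - <<'E'
from h import *
P0=np.array([.447,.3765,.13]);print(togo(P0,Rt.from_euler('xyz',[180,0,6.6],degrees=True).as_matrix()))
m=eyes.camera_model('wrist');im=eyes.snapshot('wrist');cv2.imwrite('pics/w1.png',im)
print(m['fx'],np.round(m['extrinsics'],3).tolist(),proj(m,[[.447,.3765,.01]]))
for d in spotter.outline_of('wrist','spindle'):
    a,b,c=mask_axis(d['region']);P=plane(m,[a,b,c],.010)
    print(round(d['p'],2),np.round(c),d['rect'],P[:, :2].round(4).tolist(),'len',np.linalg.norm(P[0]-P[1]).round(3),'ang',np.degrees(np.arctan2(*(P[1]-P[0])[1::-1])).round(1))
for d in spotter.place_of('wrist','spindle'): print(d, plane(m,[d['location']],.01))
E
```

```text
clock: 1.72
tool_pos: [0.3429, 0.4804, 0.1665]
orientation: [-180.0, -0.0, -14.0]
force: [0.8, 2.1, 0.9]
opening: 0.0534
gripper_force: 0.0
clock: 2.35
tool_pos: [0.4474, 0.3761, 0.1304]
orientation: [180.0, 0.0, 6.8]
force: [0.0, -0.1, -0.3]
opening: 0.0528
gripper_force: 0.0
clock: 2.48
tool_pos: [0.4469, 0.3769, 0.1306]
orientation: [-180.0, -0.0, 6.5]
force: [0.1, -0.1, -0.4]
opening: 0.0527
gripper_force: 0.0
('shift mm', array([0.1, 0.4, 0.6]), 'rotvec', array([-0.   , -0.   , -0.002]))
357.50636299974656 [[0.112, -0.952, -0.285, 0.525], [-0.994, -0.107, -0.032, 0.385], [0.0, 0.287, -0.958, 0.289], [0.0, 0.0, 0.0, 1.0]] [[318.68114624 195.61043983]]
0.78 [322. 191.] [312.9, 125.7, 23.0, 136.5] [[0.5032, 0.3804], [0.3912, 0.3679], [0.4514, 0.3746]] len 0.113 ang -173.6
0.71 [249. 332.] [238.6, 280.0, 31.9, 66.8] [[0.365, 0.411], [0.2886, 0.4315], [0.3089, 0.426]] len 0.079 ang 165.0
0.61 [176. 166.] [106.9, 150.1, 135.6, 32.3] [[0.4708, 0.4391], [0.4454, 0.5497], [0.4584, 0.4925]] len 0.114 ang 102.9
{'location': [174.1, 165.3], 'p': 0.78} [[0.4591108  0.49422022 0.01      ]]
{'location': [319.8, 195.8], 'p': 0.58} [[0.44694311 0.37558094 0.01      ]]
{'location': [242.1, 328.7], 'p': 0.55} [[0.31227543 0.43246961 0.01      ]]
```

View pics/w1.png

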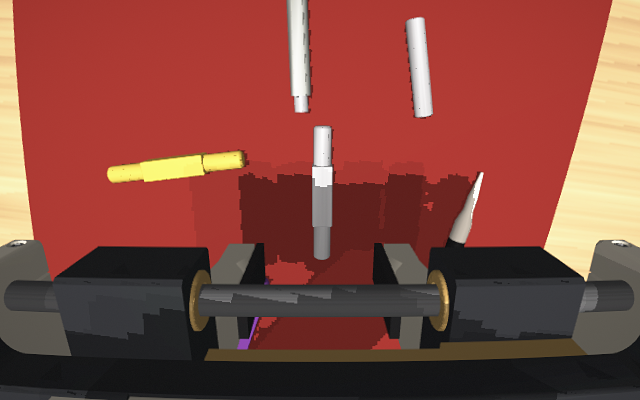

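The steel spindle is at (322,192), centred between the fingers and aligned with them, so I descend and grip.

```bash
python3 -m crank '[0,0,0,0,1.5,45,0.6, 0,0,0,0,0,45,0.6, 0,0,0,0,0,30,0.6, 0,0,0,0,0,7,0.6, 0,0,0,0,0,0,0.6]'; python3 -m crank '[0,0,0,0,0,0,0, 0,0,0,0,0,0,0, 0,0,0,0,0,0,0, 0,0,0,0,0,0,0]'; python3 -m crank '[0,0,0,0,0,0,0, 0,0,0,0,0,-30,0, 0,0,0,0,0,-60,0, 0,0,0,0,0,-60,0, 0,0,0,0,0,-60,0]'
python3 - <<'E'
from h import *
p=[ 0.6027352,-0.10345495,0.12361925,0.14194856]
o,f,s,z=dial(p);x=np.cos(p[3])*f+np.sin(p[3])*s
R=np.c_[-x,np.cross(-z,-x),-z]
tip=.0065
for h in (.20,.10,.0):
    print(h,pts(p)['clip']+z*(h-tip),togo(pts(p)['clip']+z*(h-tip),R))
print(Rt.from_matrix(R).as_euler('xyz',degrees=True))
E
```

```text
clock: 3.25
tool_pos: [0.4469, 0.3757, 0.0041]
orientation: [180.0, -0.0, 6.5]
force: [1.1, 0.4, -0.1]
opening: 0.0524
gripper_force: 0.0
clock: 3.75
tool_pos: [0.4469, 0.3755, 0.0038]
orientation: [-180.0, -0.0, 6.6]
force: [0.8, -0.2, -0.0]
opening: 0.0179
gripper_force: 1.1
clock: 4.38
tool_pos: [0.4465, 0.375, 0.2152]
orientation: [180.0, 0.0, 6.6]
force: [0.5, 0.1, -1.7]
opening: 0.0158
gripper_force: 30.0
0.2 [ 0.4228814  -0.1383476   0.27820671] ('shift mm', array([-82.4, 507.3, -62.8]), 'rotvec', array([-0.032,  0.489, -0.147]))
0.1 [ 0.46947029 -0.13255879  0.18991195] ('shift mm', array([-35.4, 506.9,  25.5]), 'rotvec', array([-0.032,  0.489, -0.147]))
0.0 [ 0.51605919 -0.12676999  0.10161719] ('shift mm', array([ 11.6, 506.4, 113.7]), 'rotvec', array([-0.032,  0.489, -0.147]))
[175.69818814 -27.69402528  16.27675257]
```

```bash
python3 -m crank '[0,0,0,-8,40,-6,0, 0,0,0,-8,52,-6,0, 0,0,0,-8,52,-6,0, 0,0,0,-8,52,-6,0, 0,0,0,-8,52,-6,0]'; python3 -m crank '[0,0,0,-8,52,-6,0, 0,0,0,-8,52,-6,0, 0,0,0,-8,52,-6,0, 0,0,0,-8,52,-7,0, 0,0,0,-10,51,-8,0]'; python3 -m crank '[-0.011,0.163,-0.049,0,0,0,0, -0.011,0.163,-0.049,0,0,0,0, -0.01,0.163,-0.049,0,0,0,0, 0,0,0,0,0,0,0, 0,0,0,0,0,0,0]'
cat > look.py <<'E'
import sys
from h import *
tag=sys.argv[1]
p0=np.array([ 0.6027352,-0.10345495,0.12361925,0.14194856])
names=['dial_axis','clip','handle','under_camera']
O=[]
for c,w in (('wrist',1),('scene',1),('top',1)):
    m=eyes.camera_model(c);im=eyes.snapshot(c)
    if c=='wrist':cv2.imwrite(f'pics/{tag}.png',im)
    for n in names:
        d=spotter.place_of(c,n)
        if d and d[0]['p']>.5: O.append((c,n,m,np.array(d[0]['location']),d[0]['p']))
def fit(sel):
    def res(p):
        q=pts(p);return np.concatenate([(proj(m,q[n])[0]-l)for c,n,m,l,_ in sel])
    s=least_squares(res,p0,loss='soft_l1');return s
for nm,sel in (('all',O),('wrist',[o for o in O if o[0]=='wrist'])):
    if len(sel)<2: print(nm,'few');continue
    s=fit(sel);print(nm,s.x.round(4),{k:v.round(4).tolist() for k,v in pts(s.x).items()})
    r=s.fun.reshape(-1,2)
    for o,e in zip(sel,r): print(' ',o[0],o[1],round(o[4],2),o[3].round(1),e.round(1))
E
python3 look.py w2; python3 -c "
from h import *;o=get_obs();print(o['tool_pos'],o['orientation'],o['opening'],o['force'],o['clock'])"
```

```text
clock: 5.0
tool_pos: [0.4349, 0.1228, 0.2435]
orientation: [-180.0, 0.0, 6.6]
force: [1.0, 0.3, -2.1]
opening: 0.016
gripper_force: 30.0
clock: 5.62
tool_pos: [0.423, -0.1392, 0.2766]
orientation: [-180.0, -0.0, 6.6]
force: [1.5, 0.4, -2.2]
opening: 0.016
gripper_force: 30.0
clock: 6.25
tool_pos: [0.4236, -0.1377, 0.2771]
orientation: [175.7, -27.7, 16.2]
force: [1.4, 0.3, -1.2]
opening: 0.0156
gripper_force: 30.0
all [ 0.6037 -0.1002  0.1754  0.1597] {'dial_axis': [0.6037, -0.1002, 0.12], 'clip': [0.5159, -0.13, 0.1075], 'handle': [0.5059, -0.0246, 0.1177], 'under_camera': [0.6405, -0.1711, 0.1689]}
  wrist dial_axis 0.88 [315.6  85.2] [-0.1 -1. ]
  wrist clip 0.66 [393.7  48.7] [-71.7 126.1]
  wrist handle 0.72 [215.3 151.2] [-0.1  2.9]
  wrist under_camera 0.71 [402.2  42.1] [0.6 0.6]
  scene dial_axis 0.67 [270.3 175.1] [-3.2  2.6]
  scene clip 0.62 [293.7 165.9] [-4.4 -1.6]
  scene handle 0.74 [306.2 186.8] [ 0.2 -2.7]
  scene under_camera 0.83 [248.5 151.7] [-3.2  3.9]
  top dial_axis 0.93 [361.1 170.7] [ 0.4 -0.7]
  top clip 0.77 [371.7 202.6] [-1.4 -2.8]
  top handle 0.77 [335.9 203.2] [-0.4 -1.4]
  top under_camera 0.84 [388.2 157.1] [ 0.4 -2. ]
wrist [ 0.655  -0.0883 -0.4942  1.9095] {'dial_axis': [0.655, -0.0883, 0.12], 'clip': [0.6251, -0.1665, 0.162], 'handle': [0.5375, -0.1268, 0.1166], 'under_camera': [0.6398, -0.1667, 0.1689]}
  wrist dial_axis 0.88 [315.6  85.2] [  1.  -45.6]
  wrist clip 0.66 [393.7  48.7] [-0.8 11.1]
  wrist handle 0.72 [215.3 151.2] [ 1.096e+02 -1.000e-01]
  wrist under_camera 0.71 [402.2  42.1] [-4.1  0. ]
[ 0.42366772 -0.13760548  0.27656459] [175.7343729  -27.74669215  16.25854343] 0.015565656628802991 [-0.03772074  1.48542786 -1.70644119] 7.0
```

View pics/w2.png

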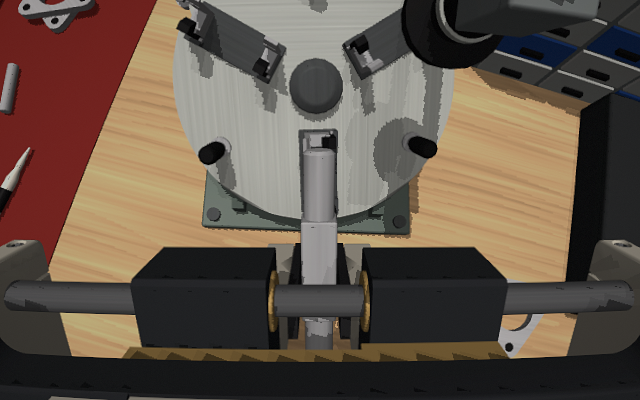

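The wrist picture shows the held spindle from (318,150) down to the fingers, lined up with the clip below it (inner fork at about (319,140)). The hub is at (316,85), and the two front handles at (213,152) and (421,147) are nearly symmetric about it. I refine using all detections and check the camera against the held spindle.

```bash
cat > look2.py <<'E'
from h import *
def run(p0,tag):
    m=eyes.camera_model('wrist');im=eyes.snapshot('wrist');cv2.imwrite(f'pics/{tag}.png',im)
    t,R=tool_pose()
    def cand(p,n):
        if n=='dial_axis':return [dial(p)[0]]
        if n=='under_camera':return [at(p,.088,2*np.pi/3,.032)]
        a,r,h=(0,.088,.032) if n=='clip' else (-np.pi/3,.118,.037)
        return [at(p,r,p[3]+a+k*2*np.pi/3,h) for k in range(3)]
    D=[(n,np.array(d['location']),d['p']) for n in ('dial_axis','clip','handle','under_camera') for d in spotter.place_of('wrist',n) if d['p']>.3]
    sel=[]
    for n,l,q in D:
        e=[np.linalg.norm(proj(m,c)[0]-l) for c in cand(p0,n)];k=int(np.argmin(e));
        if e[k]<25: sel.append((n,k,l,q))
    s=least_squares(lambda p:np.concatenate([proj(m,cand(p,n)[k])[0]-l for n,k,l,q in sel]),p0,loss='soft_l1')
    print(s.x.round(4),{k:v.round(4).tolist() for k,v in pts(s.x).items()})
    for o,e in zip(sel,s.fun.reshape(-1,2)):print(o[0],o[1],o[2].round(1),round(o[3],2),e.round(1))
    print('undetected',[ (n,l.round()) for n,l,q in D if not any(l is o[2] for o in sel)])
    return m,im,s.x
E
python3 - <<'E'
from look2 import *
m,im,p=run([ 0.6037,-0.1002,0.1754,0.1597],'w3')
t,R=tool_pose()
print('spindle end pred',proj(m,[t+R@[.055,0,-.0065],t+R@[.025,.008,-.0145],t+R@[.025,-.008,-.0145]]))
x=p.copy();
E
```

```text
[ 0.6009 -0.1015  0.2352  0.034 ] {'dial_axis': [0.6009, -0.1015, 0.12], 'clip': [0.5115, -0.126, 0.107], 'handle': [0.5071, -0.021, 0.1234], 'under_camera': [0.6418, -0.17, 0.1689]}
dial_axis 0 [316.8  86.8] 0.83 [-0.6  0. ]
handle 0 [211.  149.9] 0.57 [-0.3  0.2]
under_camera 0 [401.1  41.4] 0.57 [ 1.2 -0.3]
undetected []
spindle end pred [[317.16296918 152.14861843]
 [336.0065498  225.1365558 ]
 [298.50259903 225.17888391]]
```

```bash
python3 - <<'E'
import cv2
im=cv2.imread('pics/w3.png');cv2.imwrite('pics/w3c.png',cv2.resize(im[50:250,180:446],None,fx=3,fy=3,interpolation=cv2.INTER_CUBIC))
E
```

```text
(no output)
```

View pics/w3c.png

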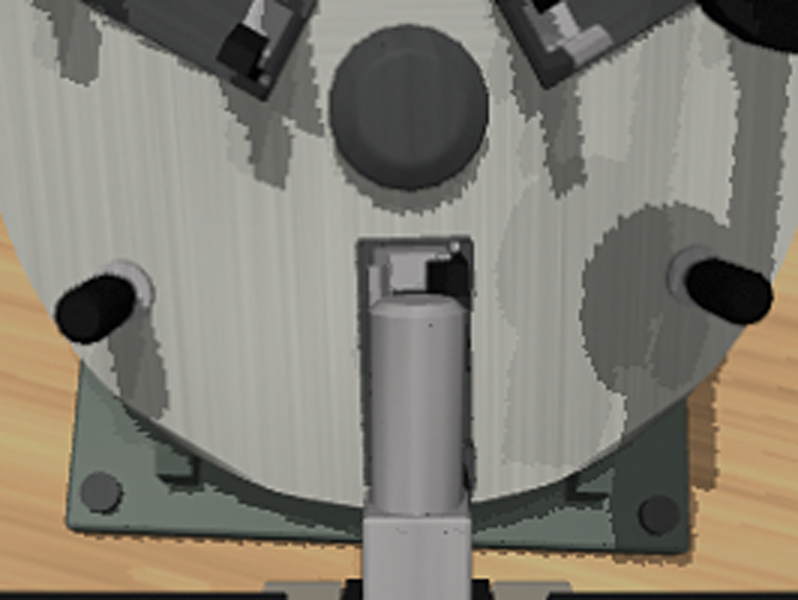

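```bash
python3 - <<'E'
from h import *
m=eyes.camera_model('wrist');t,R=tool_pose()
c=lambda x,y:np.array([180+x/3,50+y/3])
F=[('hl',c(84,315),.058,.118,-1),('hr',c(746,298),.058,.118,1),('bl',c(128,289),.002,.118,-1),('br',c(693,275),.002,.118,1)]
def mod(q):
    p=q[:4];off=q[5:7]
    L=[proj(m,at(p,r,p[3]+k*np.pi/3,h))[0]+off-l for n,l,h,r,k in F]
    Rz=Rt.from_euler('z',p[2]).as_matrix()
    for yy,l in((.13,c(68,530)),(-.13,c(690,554))):
        L.append(proj(m,np.array([p[0],p[1],0])+Rz@[q[4],yy,0])[0]+off-l)
    L.append(proj(m,t+R@[.055,0,-.0065])[0]+off-c(418,308))
    L.append((off-0)*.3)
    return np.concatenate(L)
for f_s in (1,0):
    s=least_squares(mod,[.603,-.102,.17,.12,-.135,0,0],loss='soft_l1')
    break
p=s.x[:4];print(s.x.round(4));print(s.fun.reshape(-1,2).round(1).tolist());print({k:v.round(4).tolist() for k,v in pts(p).items()})
off=s.x[5:]
x=lambda h,r:proj(m,at(p,r,p[3],h))[0]+off
print('clip base inner end pred',x(0,.04),x(0.005,.04),'rimward',x(0,.088),'obs 318.5,129; tool yaw axis 320')
o,f,sd,z=dial(p);xx=np.cos(p[3])*f+np.sin(p[3])*sd
Rg=np.c_[-xx,np.cross(-z,-xx),-z];print(Rt.from_matrix(Rg).as_euler('xyz',degrees=True))
for h in(.2,.1,.05,0):print(h,togo(pts(p)['clip']+z*(h-.0065),Rg))
E
```

```text
[ 0.6023 -0.0991  0.2169  0.0768 -0.1351  1.9821  0.5977]
[[-1.1, -0.0], [1.5, -0.0], [-1.9, -0.1], [1.7, -0.1], [1.8, 0.1], [-2.0, -0.0], [-0.2, 0.1], [0.6, 0.2]]
{'dial_axis': [0.6023, -0.0991, 0.12], 'clip': [0.5135, -0.1256, 0.1071], 'handle': [0.5069, -0.0205, 0.1214], 'under_camera': [0.642, -0.1684, 0.1689]}
clip base inner end pred [317.17565037 125.26007492] [317.34134349 125.6598702 ] rimward [318.11132259 170.09617679] obs 318.5,129; tool yaw axis 320
[177.66336816 -27.91019606  17.41206485]
0.2 ('shift mm', array([-0.4,  7.7, -1.1]), 'rotvec', array([ 0.043,  0.004, -0.018]))
0.1 ('shift mm', array([-0. ,  3.4, 98.8]), 'rotvec', array([ 0.043,  0.004, -0.018]))
0.05 ('shift mm', array([  0.2,   1.2, 148.8]), 'rotvec', array([ 0.043,  0.004, -0.018]))
0 ('shift mm', array([  0.3,  -0.9, 198.7]), 'rotvec', array([ 0.043,  0.004, -0.018]))
```

```bash
python3 -m crank '[0.043,0.004,-0.018,0,0,0,0, 0,0,0,0,7.5,20,0, 0,0,0,0,0,40,0, 0,0,0,0,0,39,0, 0,0,0,0,0,0,0]'
python3 - <<'E'
from look2 import *
m,im,p=run([.6023,-.0991,.2169,.0768],'w4')
t,R=tool_pose();o=get_obs();print(t,o['orientation'],o['force'])
print('spindle end pred',proj(m,[t+R@[.055,0,-.0065]]))
p=[.6023,-.0991,.2169,.0768]
o,f,sd,z=dial(p);xx=np.cos(p[3])*f+np.sin(p[3])*sd
Rg=np.c_[-xx,np.cross(-z,-xx),-z]
print(togo(pts(p)['clip']-z*.0065,Rg))
cv2.imwrite('pics/w4c.png',cv2.resize(im[40:290,180:446],None,fx=3,fy=2.4,interpolation=cv2.INTER_CUBIC))
E
```

```text
clock: 7.88
tool_pos: [0.4703, -0.1346, 0.1864]
orientation: [177.8, -27.6, 17.4]
force: [-0.9, -0.2, -1.4]
opening: 0.0158
gripper_force: 30.0
[ 0.6011 -0.1023  0.2265  0.0713] {'dial_axis': [0.6011, -0.1023, 0.12], 'clip': [0.5123, -0.1292, 0.107], 'handle': [0.5053, -0.0241, 0.1216], 'under_camera': [0.6414, -0.1712, 0.1689]}
dial_axis 0 [322.5  81. ] 0.93 [-0.2  0.2]
handle 0 [176.1 170.2] 0.73 [ 0.2 -0.2]
under_camera 0 [446.3  18.2] 0.69 [-0. -0.]
undetected [('dial_axis', array([316., 270.])), ('under_camera', array([314., 141.]))]
[ 0.47162897 -0.13486365  0.19097785] [177.59028131 -28.0510631   17.47624339] [-0.08870001 -0.46707205 -1.5187696 ]
spindle end pred [[318.66150379 145.94525021]]
('shift mm', array([ -1.8,  -0.3, 100.7]), 'rotvec', array([ 0.001, -0.002,  0.001]))
```

View pics/w4.png

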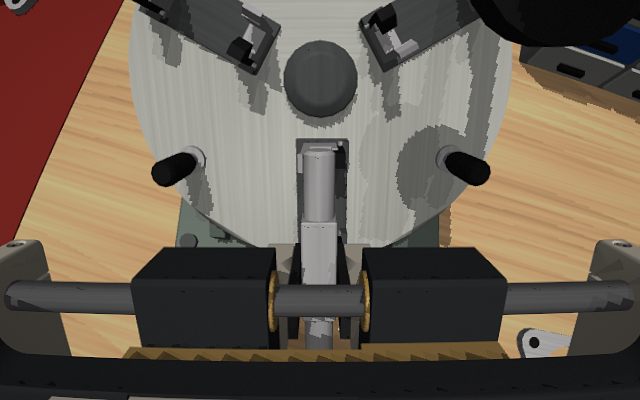

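```bash
python3 -m crank '[0,0,0,-1,0,30,0, 0,0,0,-0.8,0,25,0, 0,0,0,0,0,0,0, 0,0,0,0,0,0,0, 0,0,0,0,0,0,0]'
python3 - <<'E'
from look2 import *
m,im,p=run([.6023,-.0991,.2169,.0768],'w5')
t,R=tool_pose();o=get_obs();print(t,o['orientation'],o['force'])
print('spindle end pred',proj(m,[t+R@[.055,0,-.0065]]))
cv2.imwrite('pics/w5c.png',cv2.resize(im[60:260,190:456],None,fx=3,fy=3,interpolation=cv2.INTER_CUBIC))
E
```

```text
clock: 8.75
tool_pos: [0.4952, -0.1298, 0.1415]
orientation: [177.6, -28.0, 17.5]
force: [-0.3, -0.0, -1.6]
opening: 0.0156
gripper_force: 30.0
[ 0.5995 -0.1019  0.2423  0.0217] {'dial_axis': [0.5995, -0.1019, 0.12], 'clip': [0.51, -0.126, 0.107], 'handle': [0.506, -0.0211, 0.1239], 'under_camera': [0.6409, -0.1701, 0.1689]}
dial_axis 0 [316.9  83.6] 0.93 [3.4 0.2]
clip 1 [474.1   0. ] 0.63 [ 0.4 -0.9]
handle 0 [138.6 188.1] 0.56 [-4.3  0.2]
under_camera 0 [476.2   2.6] 0.81 [-0.3  0.1]
undetected []
[ 0.49495993 -0.1297379   0.14054452] [177.63484437 -27.96711858  17.44042434] [ 0.08401655 -0.38197474 -1.70248353]
spindle end pred [[316.736679   153.35941521]]
```

View pics/w5c.png

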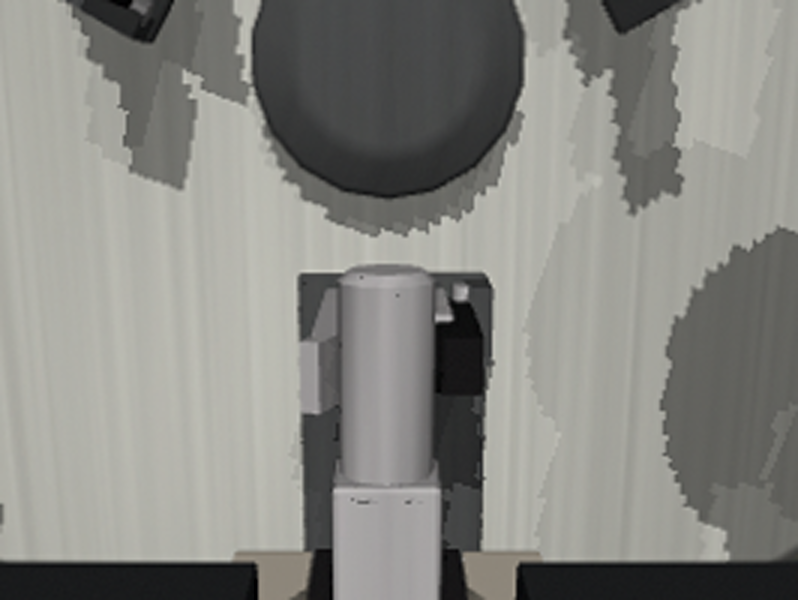

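```bash
python3 - <<'E'
from h import *
m=eyes.camera_model('wrist');t,R=tool_pose();E=np.array(m['extrinsics'])
print('cam in tool',np.round(R.T@(E[:3,3]-t),4),np.round(R.T@E[:3,:3],4).tolist(),m['cx'],m['cy'])
p=[.6023,-.0991,.2169,.0768]
o,f,sd,z=dial(p);xx=np.cos(p[3])*f+np.sin(p[3])*sd
Rg=np.c_[-xx,np.cross(-z,-xx),-z]
print(togo(pts(p)['clip']-z*.0065,Rg))
# image rays to dial-plane (h=0..5mm), in tool frame
K=np.array([[m['fx'],0,m['cx']],[0,m['fy'],m['cy']],[0,0,1]])
def ray(x,y,h,off=(2.2,0)):
    uv=np.array([190+x/3-off[0],60+y/3-off[1]])
    n=cv2.undistortPoints(uv.reshape(1,1,2),K,np.array(m['D']))[0,0];d=E[:3,:3]@[*n,1]
    P=E[:3,3]+d*(((o+h*z-E[:3,3])@z)/(d@z));return R.T@(P-t)*1e3, [(P-o)@xx*1e3,(P-o)@np.cross(z,xx)*1e3]
for q in((298,275),(491,275),(305,545),(481,545)):
  for h in(0,.006): print(q,h,*[np.round(v,1) for v in ray(*q,h)])
E
```

```text
cam in tool [ 0.0784  0.0006 -0.1577] [[-0.001, -0.958, -0.2867], [1.0, -0.0011, 0.0002], [-0.0005, -0.2867, 0.958]] 318.6499635328829 201.52856641109761
('shift mm', array([ 0.9, -0. , 44.9]), 'rotvec', array([ 0.   , -0.001,  0.   ]))
(298, 275) 0 [ 43.4 -19.5  70.5] [ 45.5 -19.5]
(298, 275) 0.006 [ 44.4 -19.   64.5] [ 44.6 -19. ]
(491, 275) 0 [43.4 21.7 70.5] [45.5 21.7]
(491, 275) 0.006 [44.3 21.2 64.5] [44.6 21.2]
(305, 545) 0 [-18.8 -19.5  70.4] [107.7 -19.5]
(305, 545) 0.006 [-16.3 -19.   64.4] [105.2 -19. ]
(481, 545) 0 [-18.9  21.   70.4] [107.8  21. ]
(481, 545) 0.006 [-16.3  20.4  64.4] [105.2  20.5]
```

```bash
python3 -m crank '[0,0,0,1,1,8,0, 0,0,0,0,0,5,0, 0,0,0,0,0,0,0]'; python3 -m crank '[0,0,0,0,0,4,0, 0,0,0,0,0,0,0]';python3 -m crank '[0,0,0,0,0,4,0, 0,0,0,0,0,0,0]'; python3 - <<'E'
from h import *
t,R=tool_pose();o=get_obs();print(R.T@o['force'],R.T@o['moment'],o['opening'])
E
```

```text
clock: 9.38
tool_pos: [0.5018, -0.1291, 0.1282]
orientation: [177.7, -27.8, 17.4]
force: [0.7, -0.6, -1.9]
opening: 0.0158
gripper_force: 30.0
clock: 9.62
tool_pos: [0.5038, -0.1287, 0.1252]
orientation: [177.7, -27.9, 17.4]
force: [-0.1, 0.2, -1.7]
opening: 0.0155
gripper_force: 30.0
clock: 9.88
tool_pos: [0.5057, -0.1283, 0.1217]
orientation: [177.7, -27.9, 17.4]
force: [-0.6, -0.1, -2.7]
opening: 0.0157
gripper_force: 30.0
[-1.79781014 -0.19466026  2.10369514] [ 0.09852861 -1.85792721 -0.02834413] 0.01567686804535301
```

```bash
cat > f.py <<'E'
from h import *
t,R=tool_pose();o=get_obs();p=[.6023,-.0991,.2169,.0768];oo,f,s,z=dial(p)
print('F',(R.T@o['force']).round(1),'M',(R.T@o['moment']).round(2),'open',round(o['opening'],4),'h_tcp',round((t-oo)@z*1e3,1),round(o['clock'],2))
E
python3 -m crank '[0,0,0,0,0,4,0, 0,0,0,0,0,0,0]'>/dev/null; python3 f.py;python3 -m crank '[0,0,0,0,0,4,0, 0,0,0,0,0,0,0]'>/dev/null; python3 f.py
```

```text
F [-0.6 -0.1  1.7] M [ 0.11 -1.83  0.02] open 0.0155 h_tcp 44.7 10.12
F [-1.1 -2.6  1.9] M [ 1.04 -1.69 -0.08] open 0.0162 h_tcp 40.8 10.38
```

```bash
python3 -m crank '[0,0,0,0,0,4,0, 0,0,0,0,0,0,0]'>/dev/null; python3 f.py
```

```text
F [-0.9 -3.7 -1.2] M [ 1.31 -1.57 -0.16] open 0.0157 h_tcp 37.0 10.62
```

```bash
python3 -m crank '[0,0,0,0,0,4,0, 0,0,0,0,0,0,0]'>/dev/null; python3 f.py; python3 -m crank '[0,0,0,0,0,3,0, 0,0,0,0,0,0,0]'>/dev/null; python3 f.py
```

```text
F [ 0.5 -2.6  4.4] M [ 1.04 -1.42 -0.15] open 0.0159 h_tcp 32.7 10.88
F [ 0.1 -1.6  6.8] M [ 0.92 -1.53 -0.06] open 0.016 h_tcp 29.6 11.12
```

```bash
python3 -m crank '[0,0,0,0,0,3,0, 0,0,0,0,0,0,0]'>/dev/null; python3 f.py
```

```text
F [-0.3 -0.9  5.9] M [ 0.5  -1.78 -0.07] open 0.016 h_tcp 26.8 11.38
```

```bash
python3 -m crank '[0,0,0,0,0,2,0, 0,0,0,0,0,0,0]'>/dev/null; python3 f.py; python3 -m crank '[0,0,0,0,0,1,0, 0,0,0,0,0,0,0]'>/dev/null; python3 f.py
```

```text
F [ -3.1  -4.4 -19.1] M [ 1.87 -2.71 -0.1 ] open 0.0158 h_tcp 26.1 11.62
F [ -5.3  -7.3 -32.9] M [ 2.56 -3.25 -0.11] open 0.0154 h_tcp 25.8 11.88
```

```bash
python3 -m crank '[0,0,0,0,0,-1.5,0, 0,0,0,0,0,0,0.5, 0,0,0,0,0,0,0.5, 0,0,0,0,0,0,0.5]'>/dev/null; python3 f.py; python3 -m crank '[0,0,0,0,0,-20,0.5, 0,0,0,0,0,-40,0.5, 0,0,0,0,0,-40,0.5, 0,0,0,0,0,0,0.5, 0,0,0,0,0,0,0.5]'; python3 f.py;  python3 - <<'E'
from look2 import *
m,im,p=run([.6023,-.0991,.2169,.0768],'w6')
cv2.imwrite('pics/w6c.png',cv2.resize(im[0:260,100:540],None,fx=1.8,fy=1.8,interpolation=cv2.INTER_CUBIC))
E
```

```text
F [ 0.3 -0.5 -0.2] M [ 0.11 -1.61 -0.05] open 0.0397 h_tcp 25.4 12.38
clock: 13.0
tool_pos: [0.4706, -0.1359, 0.1894]
orientation: [177.7, -27.9, 17.4]
force: [0.4, 0.9, -0.7]
opening: 0.0438
gripper_force: 0.0
F [ 0.3 -0.8  0.9] M [ 0.1  -1.59 -0.01] open 0.0438 h_tcp 125.3 13.0
[ 0.6009 -0.0994  0.1962  0.1005] {'dial_axis': [0.6009, -0.0994, 0.12], 'clip': [0.512, -0.1261, 0.1071], 'handle': [0.5055, -0.0208, 0.1203], 'under_camera': [0.6391, -0.1695, 0.1689]}
dial_axis 0 [315.7  83.5] 0.69 [ 0.7 -0. ]
clip 0 [316.9 208.9] 0.97 [-0.2 -1.5]
handle 0 [174.3 169.5] 0.76 [-2.1  1.4]
under_camera 0 [438.1  24.6] 0.8 [ 0.7 -0.1]
undetected []
```

View pics/w6c.png

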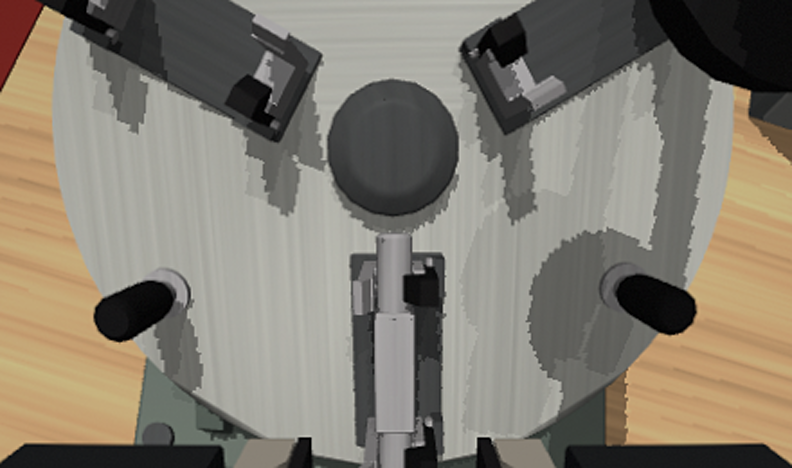

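The spindle lies in the clip, with its waist at crop (395,372) between the forks and both black jaws over the journals at (420,288) and (420,440). The left handle's top is at crop (117,318). Next I work out the handle approach and the arc.

```bash
cat > arc.py <<'E'
from h import *
p=np.array([.602,-.0992,.21,.085]);oo,f,s,z=dial(p)
def Rtool(phi):
    y=-np.sin(phi)*f+np.cos(phi)*s   # phi=0: along s
    return np.c_[np.cross(y,-z),y,-z]
def pose(a,phi,h): return at(p,.118,a,h),Rtool(phi)
E
python3 - <<'E'
from arc import *
m=eyes.camera_model('wrist');a0=p[3]-np.pi/3
print('handle top/base pred',[proj(m,at(p,.118,a0,h))[0].round(1) for h in(.058,.002)],'obs (165,176.7),(195.5,158.3) minus (2,.5)')
print('joints',np.round(get_obs()['joint_pos'],1))
for nm,h in(('above',.1),('grip',.021)): print(nm,togo(*pose(a0,-np.pi/4,h)))
E
```

```text
handle top/base pred [array([159.1, 174.6]), array([189.1, 159.4])] obs (165,176.7),(195.5,158.3) minus (2,.5)
joints [  3.   -8.5 -40.7  -8.7 -30.6 110.2]
above ('shift mm', array([  29.5, -103.1,   24.8]), 'rotvec', array([-0.003,  0.003,  0.869]))
grip ('shift mm', array([  29.6, -102.8,  103.8]), 'rotvec', array([-0.003,  0.003,  0.869]))
```

```bash
python3 -m crank '[0,0,0,15,-50,12,0.5, 0,0,0,15,-50,13,0.5, 0,0,0.174,0,0,0,0.5, 0,0,0.174,0,0,0,0.5, 0,0,0.174,0,0,0,0.5]';python3 -m crank '[0,0,0.174,0,0,0,0.5, 0,0,0.174,0,0,0,0.5, 0,0,0,0,0,0,0.5, 0,0,0,0,0,0,0.5]'; python3 - <<'E'
from arc import *
print(get_obs()['joint_pos'])
m=eyes.camera_model('wrist');im=eyes.snapshot('wrist');cv2.imwrite('pics/w7.png',im)
t,R=tool_pose()
print('tool line at h58,h0',proj(m,[t+R@[0,0,.042],t+R@[0,0,.1]]))
for d in spotter.place_of('wrist','handle'):print(d)
print(togo(*pose(.105-np.pi/3,-np.pi/4,.021)))
E
```

```text
clock: 13.88
tool_pos: [0.478, -0.0548, 0.1793]
orientation: [-167.4, -24.8, -16.3]
force: [-0.2, 0.0, 0.1]
opening: 0.0434
gripper_force: 0.0
clock: 14.38
tool_pos: [0.4781, -0.0551, 0.1797]
orientation: [-159.7, -19.3, -36.5]
force: [0.6, -0.5, -0.2]
opening: 0.0438
gripper_force: 0.0
[ 19.78329773 -11.31370551 -51.5188616    9.77105661 -22.60223718
  29.10869753]
tool line at h58,h0 [[319.10442465 231.70921049]
 [318.89773478 203.47229491]]
{'location': [421.5, 152.5], 'p': 0.73}
{'location': [291.7, 241.3], 'p': 0.72}
('shift mm', array([-17.6, -20.2,  84.4]), 'rotvec', array([ 0.005,  0.001, -0.001]))
```

View pics/w7.png

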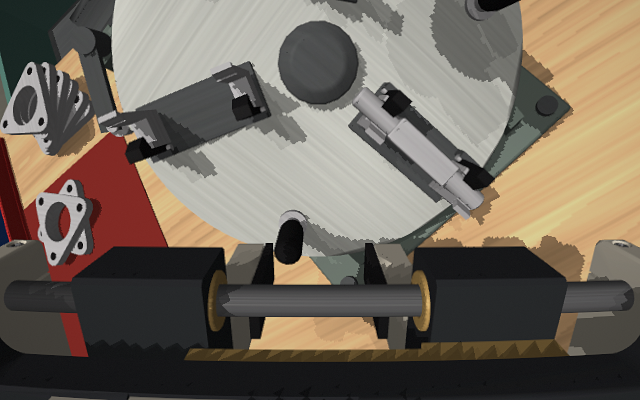

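The picture shows the left handle's top at (289,255), left of and below the finger centre line at (319,232). This agrees with the computed 20 mm still to go, because the first shift row was speed-limited. I correct that, then descend.

```bash
python3 -m crank '[0,0,0,-9,-10,0,0.5, 0,0,0,-8.5,-10,0,0.5, 0,0,0,0,0,0,0.5]'; python3 - <<'E'
from arc import *
m=eyes.camera_model('wrist');im=eyes.snapshot('wrist');cv2.imwrite('pics/w8.png',im)
t,R=tool_pose()
print('tool line at h37',proj(m,[t+R@[0,0,.068]])+[2,.5])
for d in spotter.place_of('wrist','handle'):print(d)
print(togo(*pose(.105-np.pi/3,-np.pi/4,.021)))
E
```

```text
clock: 14.85
tool_pos: [0.474, -0.0285, 0.1807]
orientation: [-159.6, -19.3, -36.5]
force: [-0.1, 0.1, 0.0]
opening: 0.0442
gripper_force: 0.0
tool line at h37 [[321.26724925 217.66193019]]
{'location': [346.8, 35.0], 'p': 0.62}
{'location': [320.6, 217.7], 'p': 0.56}
('shift mm', array([-0.2, -0.1, 84.5]), 'rotvec', array([ 0.005,  0.001, -0.002]))
```

Aligned within 1 px, so I descend and grip the handle.

```bash
python3 -m crank '[0,0,0,0,0,30,0.5, 0,0,0,0,0,30,0.5, 0,0,0,0,0,0,0.5]'; python3 -m crank '[0,0,0,0,0,14,0.5, 0,0,0,0,0,10,0.5, 0,0,0,0,0,0,0.5]'; python3 -m crank '[0,0,0,0,0,0,0, 0,0,0,0,0,0,0, 0,0,0,0,0,0,0]'; python3 f.py; cat > plan.py <<'E'
from arc import *
import sys
a,phi=float(sys.argv[1]),float(sys.argv[2]);N=int(sys.argv[3])  # start a,phi ; end
aE,pE=2*np.pi/3-np.pi/3+float(sys.argv[4]),.24
A=np.linspace(a,aE,N+1);Ph=np.linspace(phi,pE,N+1)
for i in range(N):
    P0,R0=pose(A[i],Ph[i],.021);P1,R1=pose(A[i+1],Ph[i+1],.021)
    print(i,(R0.T@(P1-P0)*1e3).round(1)[:2],Rt.from_matrix(R0.T@R1).as_rotvec().round(3)[2])
E
python3 - <<'E'
from arc import *
t,R=tool_pose();d=t-oo;d=d-z*(d@z);print('r',np.linalg.norm(d),'a',np.arctan2(d@s,d@f),'phi',np.arctan2(-R[:,1]@f,R[:,1]@s))
E
python3 plan.py -0.942 -0.785 30 0
```

```text
clock: 15.32
tool_pos: [0.5035, -0.0267, 0.1292]
orientation: [-159.8, -18.7, -36.5]
force: [-0.5, -0.1, 0.4]
opening: 0.0436
gripper_force: 0.0
clock: 15.7
tool_pos: [0.5164, -0.0261, 0.113]
orientation: [-159.6, -18.2, -36.3]
force: [-0.2, 0.7, -0.1]
opening: 0.0439
gripper_force: 0.0
clock: 16.08
tool_pos: [0.5163, -0.0258, 0.1137]
orientation: [-159.5, -18.3, -36.3]
force: [-0.2, -0.3, -1.2]
opening: 0.0192
gripper_force: 0.0
F [-0.4  0.7  0.9] M [-1.08 -1.07 -0.01] open 0.0192 h_tcp 26.5 16.07
r 0.10981983559732837 a -0.9552484369263458 phi -0.7889623835589057
0 [-1.   7.8] -0.034
1 [-0.7  7.8] -0.034
2 [-0.5  7.8] -0.034
3 [-0.2  7.8] -0.034
4 [0.  7.8] -0.034
5 [0.3 7.8] -0.034
6 [0.5 7.8] -0.034
7 [0.8 7.8] -0.034
8 [1.  7.8] -0.034
9 [1.3 7.7] -0.034
10 [1.5 7.7] -0.034
11 [1.8 7.6] -0.034
12 [2.  7.6] -0.034
13 [2.3 7.5] -0.034
14 [2.5 7.4] -0.034
15 [2.7 7.3] -0.034
16 [3.  7.2] -0.034
17 [3.2 7.1] -0.034
18 [3.4 7. ] -0.034
19 [3.7 6.9] -0.034
20 [3.9 6.8] -0.034
21 [4.1 6.7] -0.034
22 [4.3 6.5] -0.034
23 [4.5 6.4] -0.034
24 [4.7 6.2] -0.034
25 [4.9 6.1] -0.034
26 [5.1 5.9] -0.034
27 [5.3 5.8] -0.034
28 [5.5 5.6] -0.034
29 [5.7 5.4] -0.034
```

```bash
python3 - <<'E'
from arc import *
o=get_obs();print(np.round(o['joint_pos'],2),o['gripper_force'],o['opening'])
a0=-.955
print(togo(*pose(a0,-.785,.021)))
E
```

```text
[ 18.74  -0.46 -58.22  24.12  -5.67  14.81] 0.0 0.01919854509465389
('shift mm', array([-8. , -1.3,  5.8]), 'rotvec', array([ 0.001,  0.02 , -0.004]))
```

```bash
cat >> arc.py <<'E'
def pose2(a,phi,dl,h=.024):   # tool tilted by dl about its y, grasp point on the handle axis at h+19 mm
    R=Rtool(phi)@Rt.from_euler('y',-dl).as_matrix()
    return at(p,.118,a,h+.019)+R[:,2]*.019,R
E
python3 -m crank '[0,0,0,0,0,0,0.5, 0,0,0,0,0,0,0.5, 0,0,0,0,0,-30,0.5, 0,0,0,0,0,-40,0.5, 0,0,0,0,0,0,0.5]'; python3 - <<'E'
from arc import *
P,R=pose2(-.945,-.2,.26)
print(togo(P,R)); print(togo(P-R[:,2]*.06,R)); print(np.round(get_obs()['joint_pos'],1))
E
```

```text
clock: 16.7
tool_pos: [0.4863, -0.0327, 0.1791]
orientation: [-159.2, -18.4, -36.4]
force: [0.5, -0.5, 0.4]
opening: 0.0435
gripper_force: 0.0
('shift mm', array([-13.9,   5. ,  74.3]), 'rotvec', array([-0.085, -0.237, -0.585]))
('shift mm', array([-2. , -3.8, 16.2]), 'rotvec', array([-0.085, -0.237, -0.585]))
[ 22.2 -10.4 -51.1  10.2 -22.5  26.3]
```

```bash
python3 -m crank '[-0.021,-0.059,-0.146,0,0,0,0.5, -0.021,-0.059,-0.146,0,0,0,0.5, -0.021,-0.059,-0.146,0,0,0,0.5, -0.021,-0.059,-0.146,0,0,0,0.5, 0,0,0,0,0,0,0.5]' | head -3; python3 - <<'E'
from arc import *
P,R=pose2(-.945,-.2,.26)
print(togo(P,R)); print(togo(P-R[:,2]*.06,R)); print(np.round(get_obs()['joint_pos'],1))
m=eyes.camera_model('wrist');eyes.snapshot('wrist')
print('pred',proj(m,at(p,.118,-.945,.037))+[2,.5],[d['location'] for d in spotter.place_of('wrist','handle')])
E
```

```text
clock: 17.32
tool_pos: [0.4863, -0.0339, 0.1747]
orientation: [-174.5, -12.4, -0.1]
('shift mm', array([ 5.4, -6.4, 71.4]), 'rotvec', array([ 0.003,  0.001, -0.013]))
('shift mm', array([ 5.3, -6.3, 11.4]), 'rotvec', array([ 0.003,  0.001, -0.013]))
[ 18.   -2.1 -35.   -2.  -43.6  73.8]
pred [[310.09373793 212.52786534]] [[310.4, 210.8]]
```

The model and the detection agree, and the joints are well inside their ranges. I descend and grip.

```bash
python3 -m crank '[0,0,0,5.4,-6.3,10,0.5, 0,0,0,0,0,35,0.5, 0,0,0,0,0,26,0.5, 0,0,0,0,0,0,0.5]' ; python3 -m crank '[0,0,0,0,0,0,0, 0,0,0,0,0,0,0, 0,0,0,0,0,0,0, 0,0,0,0,0,0,0]'; python3 f.py; cat > plan.py <<'E'
from arc import *
import sys
# start a, phi, dl, end a, phi, dl, N : rows "rotvec, shift"
v=list(map(float,sys.argv[1:7]));N=int(sys.argv[7])
Q=[pose2(*(np.array(v[:3])+(np.array(v[3:])-v[:3])*i/N)) for i in range(N+1)]
for i in range(N):
    (P0,R0),(P1,R1)=Q[i],Q[i+1]
    print(','.join(map(str,[*Rt.from_matrix(R0.T@R1).as_rotvec().round(3),*(R0.T@(P1-P0)*1e3).round(1),0])))
E
python3 - <<'E'
from arc import *
t,R=tool_pose();g=t-R[:,2]*.019;d=g-oo;print('hg',d@z);d=d-z*(d@z);print('r',np.linalg.norm(d),'a',np.arctan2(d@s,d@f),'phi',np.arctan2(-R[:,1]@f,R[:,1]@s),togo(*pose2(-.945,-.2,.26)))
print(get_obs()['joint_pos'].round(1))
E
python3 plan.py -.945 -.2 .26 -.345 -.14 .26 10
```

```text
clock: 17.92
tool_pos: [0.5045, -0.0208, 0.1062]
orientation: [-174.5, -12.3, -0.1]
force: [-0.1, 0.6, 0.4]
opening: 0.0442
gripper_force: 0.0
clock: 18.42
tool_pos: [0.5066, -0.0207, 0.1095]
orientation: [-174.4, -12.6, -0.0]
force: [-1.4, -1.5, 6.3]
opening: 0.0172
gripper_force: 30.0
F [ 0.   0.9 -6.5] M [-0.16 -0.75 -0.05] open 0.0172 h_tcp 26.7 18.43
hg 0.04525069979771953
r 0.11746643222762979 a -0.952708859039784 phi -0.21126835456227885 ('shift mm', array([-0.4,  0.3,  2.4]), 'rotvec', array([ 0.001, -0.002, -0.012]))
[ 18.9   4.7 -38.4  -2.2 -33.3  73.4]
-0.002,-0.0,-0.006,-4.5,5.4,1.2,0
-0.002,-0.0,-0.006,-4.2,5.6,1.1,0
-0.002,0.0,-0.006,-3.9,5.8,1.0,0
-0.002,-0.0,-0.006,-3.6,6.1,1.0,0
-0.002,0.0,-0.006,-3.3,6.2,0.9,0
-0.002,0.0,-0.006,-2.9,6.4,0.8,0
-0.002,-0.0,-0.006,-2.6,6.6,0.7,0
-0.002,0.0,-0.006,-2.3,6.7,0.6,0
-0.002,-0.0,-0.006,-1.9,6.8,0.5,0
-0.002,-0.0,-0.006,-1.6,6.9,0.4,0
```

```bash
python3 -m crank '[-0.002,0,-0.006,-4.5,5.4,1.2,0, -0.002,0,-0.006,-4.2,5.6,1.1,0, -0.002,0,-0.006,-3.9,5.8,1,0, -0.002,0,-0.006,-3.6,6.1,1,0, -0.002,0,-0.006,-3.3,6.2,0.9,0]'; cat > st.py <<'E'
from arc import *
t,R=tool_pose();g=t-R[:,2]*.019;d=g-oo;h=d@z;d=d-z*h;o=get_obs();a=np.arctan2(d@s,d@f)
print('hg',round(h,4),'r',round(np.linalg.norm(d),4),'a',round(a,3),'theta',round(a+np.pi/3,3),'phi',round(np.arctan2(-R[:,1]@f,R[:,1]@s),3),'F',(R.T@o['force']).round(1),'open',round(o['opening'],4),o['joint_pos'].round(1),round(o['clock'],2))
E
python3 st.py
```

```text
clock: 19.05
tool_pos: [0.4881, -0.0489, 0.0967]
orientation: [-175.4, -12.6, 1.8]
force: [-6.3, 8.8, 6.5]
opening: 0.017
gripper_force: 30.0
hg 0.0452 r 0.1194 a -0.649 theta 0.399 phi -0.179 F [-4.5 -9.6 -6.9] open 0.017 [ 16.1   4.4 -40.6  -2.6 -31.6  78.2] 19.05
```

```bash
python3 -m crank '[-0.002,0,-0.006,-2.9,6.4,0.8,0, -0.002,0,-0.006,-2.6,6.6,0.7,0, -0.002,0,-0.006,-2.3,6.7,0.6,0, -0.002,0,-0.006,-1.9,6.8,0.5,0, -0.002,0,-0.006,-1.6,6.9,0.4,0]' >/dev/null; python3 st.py; python3 plan.py -.345 -.14 .26 .255 .06 .26 10; echo; python3 plan.py .255 .06 .26 1.055 .24 0 15
```

```text
hg 0.0451 r 0.1201 a -0.351 theta 0.696 phi -0.148 F [-1.3 -4.6  1.5] open 0.0173 [ 11.9   5.  -41.   -3.5 -30.9  84.8] 19.68
-0.005,0.0,-0.019,-1.2,7.1,0.3,0
-0.005,0.0,-0.019,-0.9,7.1,0.2,0
-0.005,-0.0,-0.019,-0.6,7.1,0.2,0
-0.005,-0.0,-0.019,-0.4,7.2,0.1,0
-0.005,-0.0,-0.019,-0.1,7.2,0.0,0
-0.005,-0.0,-0.019,0.2,7.2,-0.0,0
-0.005,0.0,-0.019,0.4,7.2,-0.1,0
-0.005,-0.0,-0.019,0.7,7.1,-0.2,0
-0.005,0.0,-0.019,1.0,7.1,-0.3,0
-0.005,-0.0,-0.019,1.3,7.1,-0.3,0

-0.003,0.017,-0.012,1.7,6.2,-0.4,0
-0.003,0.017,-0.012,1.9,6.1,-0.4,0
-0.003,0.017,-0.012,2.2,6.1,-0.4,0
-0.002,0.017,-0.012,2.4,6.0,-0.4,0
-0.002,0.017,-0.012,2.7,5.9,-0.5,0
-0.002,0.017,-0.012,2.9,5.8,-0.5,0
-0.002,0.017,-0.012,3.1,5.6,-0.4,0
-0.002,0.017,-0.012,3.4,5.5,-0.4,0
-0.001,0.017,-0.012,3.6,5.4,-0.4,0
-0.001,0.017,-0.012,3.8,5.2,-0.4,0
-0.001,0.017,-0.012,4.0,5.1,-0.3,0
-0.001,0.017,-0.012,4.3,4.9,-0.3,0
-0.001,0.017,-0.012,4.5,4.7,-0.2,0
-0.0,0.017,-0.012,4.7,4.6,-0.2,0
-0.0,0.017,-0.012,4.8,4.4,-0.1,0
```

```bash
python3 -m crank '[-0.005,0,-0.019,-1.2,7.1,0.3,0, -0.005,0,-0.019,-0.9,7.1,0.2,0, -0.005,0,-0.019,-0.6,7.1,0.2,0, -0.005,0,-0.019,-0.4,7.2,0.1,0, -0.005,0,-0.019,-0.1,7.2,0,0]' >/dev/null; python3 st.py; python3 -m crank '[-0.005,0,-0.019,0.2,7.2,0,0, -0.005,0,-0.019,0.4,7.2,-0.1,0, -0.005,0,-0.019,0.7,7.1,-0.2,0, -0.005,0,-0.019,1,7.1,-0.3,0, -0.005,0,-0.019,1.3,7.1,-0.3,0]' >/dev/null; python3 st.py; python3 plan.py .255 .06 .26 .755 .2 0 10; python3 plan.py .755 .2 0 1.055 .24 0 5
```

```text
hg 0.0452 r 0.1201 a -0.056 theta 0.991 phi -0.05 F [-0.5 -4.5  6.7] open 0.017 [  8.    6.1 -40.7  -2.5 -30.4  93.2] 20.3
hg 0.0452 r 0.1201 a 0.239 theta 1.286 phi 0.048 F [-0.2 -8.3  5.1] open 0.0172 [  4.1   7.5 -39.1  -1.3 -30.4 101.4] 20.93
-0.003,0.026,-0.014,1.7,5.8,-0.3,0
-0.003,0.026,-0.014,1.9,5.8,-0.4,0
-0.003,0.026,-0.014,2.2,5.7,-0.4,0
-0.002,0.026,-0.014,2.4,5.6,-0.4,0
-0.002,0.026,-0.014,2.6,5.5,-0.3,0
-0.002,0.026,-0.014,2.8,5.5,-0.3,0
-0.001,0.026,-0.014,3.0,5.4,-0.3,0
-0.001,0.026,-0.014,3.2,5.3,-0.2,0
-0.001,0.026,-0.014,3.4,5.2,-0.2,0
-0.0,0.026,-0.014,3.5,5.0,-0.1,0
-0.0,0.0,-0.008,3.9,5.9,0.0,0
-0.0,0.0,-0.008,4.2,5.7,-0.0,0
-0.0,-0.0,-0.008,4.5,5.5,-0.0,0
0.0,-0.0,-0.008,4.8,5.2,-0.0,0
-0.0,0.0,-0.008,5.0,5.0,0.0,0
```

```bash
python3 -m crank '[-0.003,0.026,-0.014,1.7,5.8,-0.3,0, -0.003,0.026,-0.014,1.9,5.8,-0.4,0, -0.003,0.026,-0.014,2.2,5.7,-0.4,0, -0.002,0.026,-0.014,2.4,5.6,-0.4,0, -0.002,0.026,-0.014,2.6,5.5,-0.3,0]' >/dev/null; python3 st.py; python3 -m crank '[-0.002,0.026,-0.014,2.8,5.5,-0.3,0, -0.001,0.026,-0.014,3,5.4,-0.3,0, -0.001,0.026,-0.014,3.2,5.3,-0.2,0, -0.001,0.026,-0.014,3.4,5.2,-0.2,0, 0,0.026,-0.014,3.5,5,-0.1,0]' >/dev/null; python3 st.py; python3 - <<'E'
from arc import *
t,R=tool_pose();print(togo(*pose2(.755,.2,0,.026)))
E
```

```text
hg 0.0453 r 0.1206 a 0.478 theta 1.525 phi 0.119 F [-0.3 -4.1  6.9] open 0.0173 [ -1.    7.1 -38.4  -8.  -24.6 116.2] 21.55
hg 0.0453 r 0.1207 a 0.711 theta 1.759 phi 0.189 F [-6.1 -3.   2.2] open 0.017 [ -8.2   8.  -33.1 -22.3 -24.4 139.4] 22.18
('shift mm', array([5.2, 3. , 0.3]), 'rotvec', array([ 0.002,  0.008, -0.011]))
```

```bash
python3 -m crank '[0,0,0,4,6,0,0, 0,0,0,4.2,5.7,0,0, 0,0,0,4.5,5.5,0,0, 0,0,0,4.8,5.2,0,0, 0,0,0,5,5,0,0]' >/dev/null; python3 st.py; python3 - <<'E'
from arc import *
m=eyes.camera_model('top')
for c in('top','scene'):
    m=eyes.camera_model(c);eyes.snapshot(c)
    for n in('clip','under_camera'): print(c,n,[(d['location'],round(d['p'],2)) for d in spotter.place_of(c,n)][:3])
print(togo(*pose2(np.pi/3,.2,0,.026)))
E
```

```text
hg 0.0456 r 0.1193 a 1.039 theta 2.087 phi 0.189 F [-1.9 -4.6 13. ] open 0.017 [ -9.8   9.8 -28.5 -21.5 -27.1 139.7] 22.8
top clip [([387.7, 152.9], 0.74), ([396.9, 185.5], 0.25)]
top under_camera [([247.3, 228.5], 0.63), ([388.5, 153.0], 0.56)]
scene clip [([245.9, 156.2], 0.74), ([247.5, 153.8], 0.51)]
scene under_camera [([246.3, 153.8], 0.79), ([318.8, 128.4], 0.18)]
('shift mm', array([ 1.1, -1. ,  0.6]), 'rotvec', array([ 0.008,  0.003, -0.01 ]))
```

```bash
python3 -m crank '[0,0,0,0,0,0,0.5, 0,0,0,0,0,0,0.5, 0,0,0,0,0,0,0.5, 0,0,0,0,0,0,0.5]' ; python3 -m crank '[0,0,0,0,0,-15,0.5, 0,0,0,0,0,-30,0.5, 0,0,0,0,0,-25,0.5, 0,0,0,0,0,0,0.5, 0,0,0,0,0,0,0.5]'; python3 st.py; python3 - <<'E'
from arc import *
for c in('top','scene','wrist'):
    m=eyes.camera_model(c);im=eyes.snapshot(c)
    if c=='wrist': cv2.imwrite('pics/w9.png',im)
    for n in('clip','under_camera','handle'): print(c,n,[(np.round(d['location'],1),round(d['p'],2)) for d in spotter.place_of(c,n)][:3])
print('handle pred at theta 2.094±.05',[(proj(m,at(p,.118,np.pi/3+e,.037))[0]+[2,.5]).round(1) for e in(-.05,0,.05)])
E
```

```text
clock: 23.6
tool_pos: [0.5593, -0.2144, 0.1164]
orientation: [173.8, -27.3, 24.3]
force: [-0.1, -0.1, -0.2]
opening: 0.0432
gripper_force: 0.0
clock: 24.22
tool_pos: [0.5264, -0.2203, 0.1778]
orientation: [173.9, -27.3, 24.3]
force: [0.8, -0.1, -0.6]
opening: 0.044
gripper_force: 0.0
hg 0.1166 r 0.119 a 1.039 theta 2.086 phi 0.19 F [0.3 0.3 0.8] open 0.044 [-11.    2.5 -28.2 -18.1 -34.5 136.5] 24.23
top clip [(array([388.9, 153.8]), 0.95), (array([423.9, 267.9]), 0.62), (array([364.3, 172.1]), 0.5)]
top under_camera [(array([392.1, 154.5]), 0.91), (array([452. , 231.7]), 0.53)]
top handle [(array([400.6, 186.4]), 0.56), (array([391.9, 153.6]), 0.38)]
scene clip [(array([245.6, 156.5]), 0.7)]
scene under_camera [(array([246.3, 153.4]), 0.78)]
scene handle [(array([264.5, 152.6]), 0.93)]
wrist clip []
wrist under_camera []
wrist handle [(array([319.3, 218.3]), 0.96)]
handle pred at theta 2.094±.05 [array([312.5, 225.2]), array([318.6, 218.8]), array([324.4, 212.1])]
```

View pics/w9.png

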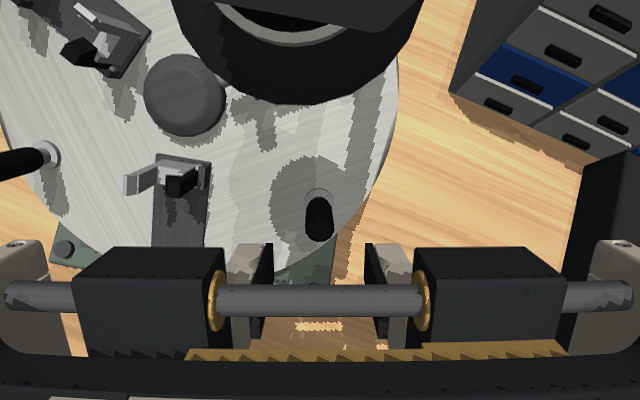

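The handle is at (319,218), against a prediction of (318.6,218.8) at the stop. The gripper is clear of the camera ring. To confirm the detent, I grip the handle again, nudge it about 3.5 mm back, release it, and see whether it springs back.

```bash
python3 -m crank '[0,0,0,0,0,25,0.5, 0,0,0,0,0,30,0.5, 0,0,0,0,0,15,0.5, 0,0,0,0,0,0,0.5, 0,0,0,0,0,0,0]' >/dev/null; python3 -m crank '[0,0,0,0,0,0,0, 0,0,0,0,0,0,0, 0,0,0,0,0,0,0]' >/dev/null; python3 st.py; python3 -m crank '[0,0,0,-1.2,-1.2,0,0, 0,0,0,-1.3,-1.3,0,0, 0,0,0,0,0,0,0]' >/dev/null; python3 st.py;  python3 -m crank '[0,0,0,0,0,0,0.5, 0,0,0,0,0,0,0.5, 0,0,0,0,0,0,0.5, 0,0,0,0,0,0,0.5]' >/dev/null; python3 -m crank '[0,0,0,2.5,2.5,-15,0.5, 0,0,0,0,0,-30,0.5, 0,0,0,0,0,-25,0.5, 0,0,0,0,0,0,0.5, 0,0,0,0,0,0,0.5]' >/dev/null; python3 st.py; python3 - <<'E'
from arc import *
m=eyes.camera_model('wrist');im=eyes.snapshot('wrist')
print([(np.round(d['location'],1),round(d['p'],2)) for d in spotter.place_of('wrist','handle')][:3],[(proj(m,at(p,.118,np.pi/3+e,.037))[0]+[2,.5]).round(1) for e in(-.05,0,.05)])
a=cv2.imread('pics/w9.png');dx=cv2.phaseCorrelate(a[120:245,230:380,0].astype(np.float32),im[120:245,230:380,0].astype(np.float32));print(dx)
E
```

```text
hg 0.0469 r 0.1194 a 1.044 theta 2.091 phi 0.19 F [ 0.9 -1.8 -6.4] open 0.0172 [ -9.9   9.6 -28.5 -21.5 -27.1 139.7] 25.82
hg 0.0469 r 0.1194 a 1.041 theta 2.088 phi 0.191 F [ 4.4  7.2 -0.7] open 0.017 [ -9.8   9.5 -28.8 -21.6 -26.7 139.8] 26.2
hg 0.1166 r 0.119 a 1.04 theta 2.087 phi 0.19 F [ 0.9 -0.3  1.2] open 0.044 [-11.    2.5 -28.2 -18.1 -34.5 136.5] 27.32
[(array([318.7, 219.4]), 0.97)] [array([312.2, 225.3]), array([318.3, 218.9]), array([324.1, 212.2])]
((-0.39958157000339156, 0.723555753532473), 0.9728462040201823)
```

The nudge met 8 N and moved the handle only about 0.4 mm. Friction alone would give about 1 N, so the dial is in its notch. The robot is clear of everything, so I hand in.

```bash
python3 -c "
from plant import ctrl;print(ctrl.close_job())"
```

```text
the job is handed in; nothing more can be done
None
```

The spindle is pressed home with both jaws over it as last seen with the clip at the front; the dial is turned on one stop into its notch, with the clip under the inspection camera, and the job is handed in (no verdict was returned).

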